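Feed a spent radio battery through the flap of the take-back box

ROBOT

A 7-joint arm with a two-finger parallel gripper is mounted at the origin on the work surface. World frame = base frame: x ahead of the robot, y to its left, z up, the work surface at z = 0. Lengths are in m, angles in rad, forces in N, time in s.
With the tool pointing down it reaches from about 0.4 to 0.85 m from the base axis. Payload 10.4 kg.
Tool frame: the origin (TCP) lies at the very end of the fingers, on their centre line; the grasp point (between the pads) lies 19 mm behind it; z points along the fingers, y is the direction in which the jaws open and shut (so a half turn about z gives the same grasp; the last joint's range is limited). The gripper opens to 85 mm and grips with 20 to 120 N. Pads are 22 mm wide; open, the fingers measure 114 mm over their backs; the gripper's body (76 mm by 85 mm) begins 54 mm behind the grasp point. The pads swing forward as they close: fully open they stand 13 mm farther back than shut.
Start: joints at [1.147, 0.332, -0.065, 1.46, 0.022, 1.35, -0.088], TCP at [0.244, -0.575, 0.231] pointing down, gripper open.
Joint ranges: [-2.6, 2.6], [-0.5, 2.12], [-1.47, 1.34], [0.16, 2.42], [-1.27, 4.41], [0.06, 2.06], [-2.6, 2.6]. Speed limits (rad/s): [2.22, 2.22, 2.79, 2.79, 3.14, 3.14, 3.14].

INTERFACE

Orientations are given as a unit quaternion [x, y, z, w].
In Python, from workcell import manip gives the robot as it stands.
- The arm moves only by the tool arm_command, never from a script. Its arguments are lists of equal length, an entry for each row: "slide": the shift along the tool's x, y, z in mm, a list of three; "turn": the turn about the tool's z in degrees; "grip": the closure, from 0 (fully open) to 1 (shut). In form: {"slide": [[tx, ty, tz], ...], "turn": [turn, ...], "grip": [grip, ...]}. A call has 1 to 10 rows; each row shifts and turns the commanded pose from where the row before left it, along the tool's axes as they then stand; what a row does not reach is not made up. A row lasts 1/12 s, in which the tool goes at most 41.7 mm and 7.16 degrees, less where a joint would pass 70% of its speed; a pose out of reach is approached as far as the arm can. A call with a gripper value outside its range is refused whole. The fingers move at their own pace and stop on an object; "newtons" is the grip in N (left out, the last holds). Time passes only in rows, so rows that do not move let the fingers close. It gives the time, the measured TCP pose, the force and the opening at its end, in the units of the state.
- manip.get_obs(): the state, without advancing time (a new reading comes with each control period).
- manip.camera(name): name is "scene" or "top" or "wrist"; returns the picture (420x560x3 uint8, blue, green, red); there is no depth.
- manip.camera_info(name): a dict with "fx", "fy", "cx", "cy" (pixels), "rvec" (rotation vector, rad) and "tvec" (3), from world to camera coordinates, as OpenCV has them. Camera axes: x right, y down, z forward; pixel columns grow to the right and rows downward; lengths in m; the calibration is good to about 2 mm. A picture is of the moment at which its call begins: read the wrist's pose just before it. camera_info takes no time and is no camera call; for the wrist camera it gives the pose at the moment of the call.
- manip.hand_in(): hands the job in, once; it reports no verdict.
Trained networks look in the newest picture that a camera, given by its name, has taken for a name from the list of things; names that differ only in an ending like _2 or _b are one class to them, and where a whole thing is asked for, a point or a joint stands for the part that bears it (a point fixed in the world has none). Each returns a list of dicts, best first, with "score" (0 to 1); they miss things now and then, are a little off and sometimes report something else, mostly with a low value. They report only what shows in the picture. A call takes as long as a camera call. They do not tell look-alikes from the thing itself.
- manip.cut_out(target, camera): "pixels" (420x560 bool, what is visible of it).
- manip.tip_of(target, camera): "xyz" ([x, y, z] in m, in the coordinates of the camera as it stood for that picture, good to about 4 mm: a listed point, or the origin of a listed thing).
The state is a dict: "clock": time; "joint_pos": joint angles; "joint_velocities": joint speeds; "tau": joint torques, N m; "position": TCP position; "ee_rot": TCP orientation; "ft_force": force on the tool from outside, world axes, zero at the start; "torque": the same for the moment, N m; "grip_width": opening from 0.0 (shut) to 1.0 (fully open).
Only numpy, scipy, OpenCV 4.12 (cv2) and the standard library are available. Lean on these libraries where they do the work, as an engineer would, in place of code of your own. Each camera call takes 0.05 s, during which the arm holds its last target.

TASK

A spent battery pack lies askew on the loading shelf of the used-battery box. Using only your fingertips and without picking it up, line it up with the opening and push it against the hanging flap so that the flap swings open and the pack slides through, over the edge of the sill and down into the box. Keep your own fingers out of the flap's way and draw back so that it never drops on them; leave the flap hanging shut, and leave the other things on the table where they are.

Things in the scene. Friction and masses are not known exactly. Their poses are not given: they have to be found in the camera images.
- box: the used-battery take-back box, fixed: grey sheet-steel box 260 deep (x), 220 wide (y), 226 mm tall, with clear side windows and a level bare-steel loading shelf in front. Origin on the table directly below the middle of its front face; x points level into the box (the way the pack must go), y across, z up.
- shelf_top (a point): middle of the loading shelf's top, 110 mm before the front face, axes as the box. The level shelf reaches from the front face to 223 mm before it (open end, no lip) and is 260 mm wide with side lips 8 mm high; its top is 150 mm above the table. The pack slides on it with a friction of about 0.5 to 0.7.
- opening (a point): middle of the opening's lower edge, at shelf height in the front face, axes as the box. The opening (4 mm sheet) is 150 mm wide and 68 mm high; above it a flush header reaches 8 mm to the box top.
- sill_edge (a point): middle of the sill's inner edge: the shelf runs on level through the opening and ends here, 30 mm behind the front face, where a steel chute falls at 48 degrees to the box floor (4 mm above the table). Once the pack's centre is past this edge it tips and slides down by itself.
- flap (a joint): angle of the steel gravity flap closing the opening: plate 146 wide, 64 high, 3 mm thick, 130 g, hung from a rod 68 mm above the shelf, 8 mm behind the front face. 0 = hanging shut, grows as its lower edge swings into the box, 1.45 rad at most; it cannot swing outward. A push under 1 N opens it; left alone it falls shut in about a quarter of a second.
- flap_edge (a point): middle of the flap's lower edge, 4 mm above the sill when shut; moves with the flap.
- spent_pack: the spent battery pack: a flat box 116 long (x) by 92 wide (y) by 28 mm high (z), dark grey and black plastic, 0.3 to 0.65 kg, lying loose on the shelf. Origin at its centre (14 mm above the shelf); x along its length, its +x end (with brass contacts) being turned roughly towards the flap.
- handheld: bystander, loose on the table: upright black handheld radio 58 x 36 x 105 mm with a stub aerial, 167 mm tall in all. Origin under its middle, z up.
- desk_mic: bystander, loose on the table: desk microphone, base 105 x 85 mm, 158 mm tall. Origin under its base, z up.
- power_cube: bystander, loose on the table: black plug-in power supply 75 x 50 x 42 mm. Origin under its middle, z up.
Mind the look-alikes: they are no part of the job. Leave any purple or red look-alike of the spent_pack alone.

How it is judged:
On the way, in this order (a step that is already met when the one before it is completed fails the run):
1. the pack, still lying flat on the shelf, has pushed the flap open and is part of the way through the opening (value of joint flap above 0.4 rad and contact force between spent_pack and flap above 0.05 N and angle between spent_pack's own z axis and vertical below 0.25 rad and x of spent_pack in the frame of box above -0.05 m), for 0.05 s.
2. the pack has gone over the sill and down inside the box (z of spent_pack in the frame of box below 0.11 m and x of spent_pack in the frame of box between 0.04 and 0.25 m), for 0.1 s.
At the end, for the whole second after the job is handed in: The pack lies at rest inside the box, its centre at least 40 mm below the level of the sill, and the flap hangs shut (within 0.06 rad) (all of step 2 and y of spent_pack in the frame of box between -0.11 and 0.11 m and linear speed of spent_pack below 0.03 m/s and value of joint flap below 0.06 rad); the robot touches nothing.
It fails at once if the pack is lifted (its centre more than 15 mm above where it lies on the shelf) instead of being pushed (z of spent_pack in the frame of box above 0.179 m).
It fails at once if the pack is pushed off the shelf past its side or its open end (z of spent_pack in the frame of box below 0.13 m and x of spent_pack in the frame of box below 0 m).
It fails at once if the flap drops on the robot's fingers or is forced by them (more than 1 N between flap and fingers) (contact force between flap and the fingers above 1 N).
It fails at once if a bystander (handheld radio, desk microphone or power supply) is moved more than 20 mm (distance of any of handheld, desk_mic, power_cube from where it was at the start of the episode above 0.02 m).
It also fails if it takes over 48 s, if anything falls off the work surface, if the arm or the gripper's body presses on something with over 40 N, if the wrist force passes 120 N, or if a joint passes its speed limit or range.

## Working session

There is one attempt and no reset: what is moved stays moved. The work goes in short steps, Python scripts to look and compute and a tool call to move; the robot and the scene stay as the last step left them, time stands still between calls to the robot, and variables do not carry over. Pictures are saved under pics/ and viewed, and the job is handed in when it is done.

Besides the shell and the picture viewer there is one more tool, called after "Request:" as name(argument=value, ...), one argument or row to a line, values as JSON. arm_command: Moves the arm, as the interface text tells. Its arguments: {"type":"object","properties":{"slide":{"type":"array","items":{"type":"array","items":{"type":"number"}}},"turn":{"type":"array","items":{"type":"number"}},"grip":{"type":"array","items":{"type":"number"}},"newtons":{"type":"number"}},"required":["slide","turn","grip"]}

```bash
ls; mkdir -p pics; python3 - <<'E'
from workcell import manip
import cv2,numpy as np
o=manip.get_obs()
for k in("clock","position","ee_rot","grip_width","joint_pos"):print(k,np.round(o[k],3))
for c in("scene","top"):
    cv2.imwrite(f"pics/{c}0.png",manip.camera(c)); i=manip.camera_info(c); print(c,{k:np.round(v,3) for k,v in i.items()})
E
```

```text
pics
clock 0.0
position [ 0.244 -0.575  0.23 ]
ee_rot [ 0.98   0.199 -0.    -0.001]
grip_width 1.001
joint_pos [ 1.147  0.333 -0.065  1.461  0.022  1.35  -0.088]
scene {'fx': np.float64(429.835), 'fy': np.float64(429.835), 'cx': np.float64(273.008), 'cy': np.float64(197.222), 'rvec': array([ 2.1  ,  0.886, -0.413]), 'tvec': array([-0.385, -0.088,  1.382])}
top {'fx': np.float64(422.947), 'fy': np.float64(422.947), 'cx': np.float64(278.565), 'cy': np.float64(214.751), 'rvec': array([ 2.179, -2.216,  0.077]), 'tvec': array([0.022, 0.507, 1.277])}
```

View pics/scene0.png

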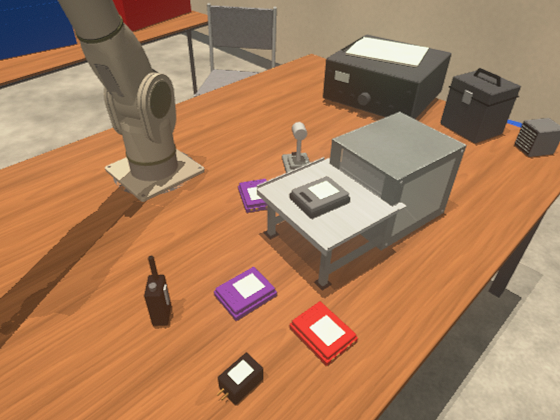

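View pics/top0.png

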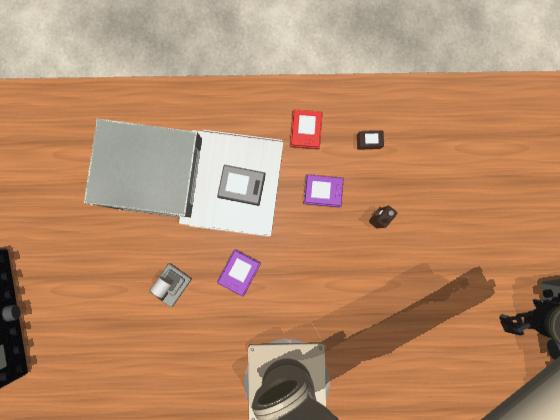

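The candidates in the top image are the grey pack on the shelf at (241,184), purple ones at (323,190) and (239,272), and a red one at (306,128). I choose the grey one on the shelf. The box is to its left, towards world +y. Next I'll measure and check a close crop.

```bash
cat > h.py <<'E'
from workcell import manip
import cv2,numpy as np
def cam(n):
    i=manip.camera_info(n); K=np.array([[i['fx'],0,i['cx']],[0,i['fy'],i['cy']],[0,0,1]]); R=cv2.Rodrigues(np.array(i['rvec'],float))[0]; return K,R,np.array(i['tvec'],float).reshape(3)
def ray(n,uv,z):
    K,R,t=cam(n); uv=np.atleast_2d(uv); d=(R.T@np.linalg.inv(K)@np.c_[uv,np.ones(len(uv))].T).T; c=-R.T@t
    return c+d*((z-c[2])/d[:,2])[:,None]
def proj(n,P):
    K,R,t=cam(n); q=(K@(R@np.atleast_2d(P).T+t[:,None])).T; return q[:,:2]/q[:,2:]
def toworld(n,x):
    K,R,t=cam(n); return R.T@(np.array(x)-t)
E
python3 - <<'E'
from h import *
for c in("top","scene"):
    im=manip.camera(c)
    for t in("spent_pack","shelf_top","opening","sill_edge","flap_edge","box","handheld","desk_mic","power_cube"):
        for r in manip.tip_of(t,c)[:4]: print(c,t,round(r['score'],2),np.round(toworld(c,r['xyz']),3))
    for r in manip.cut_out("spent_pack",c)[:4]:
        m=r['pixels'].astype(np.uint8); ct=max(cv2.findContours(m,0,1)[0],key=cv2.contourArea); rr=cv2.minAreaRect(ct); print(c,'cut',round(r['score'],2),rr, m.sum())
        if c=="top": print(np.round(ray(c,cv2.boxPoints(rr),.178),3))
    x,y=(80,105) if c=="top" else (240,110)
    cv2.imwrite(f"pics/{c}_crop.png",cv2.resize(im[y:y+140,x:x+220],None,fx=3.6,fy=3.6,interpolation=2))
print(manip.get_obs()['clock'])
E
```

```text
top spent_pack 0.85 [0.338 0.135 0.011]
top spent_pack 0.71 [ 0.775 -0.078  0.015]
top spent_pack 0.69 [ 0.579 -0.124  0.016]
top spent_pack 0.68 [0.584 0.116 0.162]
top sill_edge 0.84 [0.61  0.273 0.148]
top flap_edge 0.67 [0.604 0.246 0.153]
top box 0.66 [0.606 0.24  0.002]
top handheld 0.9 [ 0.495 -0.3    0.   ]
top desk_mic 0.71 [ 0.301  0.345 -0.001]
top power_cube 0.7 [ 0.735 -0.268 -0.001]
top cut 0.92 ((305.7157287597656, 129.4796905517578), (29.710020065307617, 38.615901947021484), 4.085616588592529) 1111
[[ 0.678 -0.017  0.178]
 [ 0.783 -0.026  0.178]
 [ 0.776 -0.106  0.178]
 [ 0.671 -0.096  0.178]]
top cut 0.9 ((241.5559844970703, 184.69198608398438), (43.916378021240234, 35.68764877319336), 10.30484676361084) 1465
[[0.544 0.18  0.178]
 [0.639 0.162 0.178]
 [0.616 0.047 0.178]
 [0.521 0.065 0.178]]
top cut 0.62 ((238.50001525878906, 272.0000305175781), (31.76468849182129, 38.673004150390625), 28.300758361816406) 1167
[[0.324 0.186 0.178]
 [0.413 0.136 0.178]
 [0.372 0.063 0.178]
 [0.283 0.112 0.178]]
top cut 0.57 ((322.9306945800781, 190.19308471679688), (38.10992431640625
[... 439 characters left out ...]
scene flap_edge 0.62 [0.605 0.249 0.155]
scene flap_edge 0.43 [0.605 0.24  0.151]
scene box 0.63 [0.605 0.243 0.002]
scene handheld 0.67 [ 0.488 -0.29   0.002]
scene power_cube 0.78 [ 0.73  -0.266 -0.002]
scene power_cube 0.7 [0.61  0.241 0.001]
scene cut 0.86 ((253.23170471191406, 195.58535766601562), (31.693851470947266, 28.8226318359375), 83.6598129272461) 654
scene cut 0.68 ((245.20223999023438, 292.62359619140625), (38.371917724609375, 54.801883697509766), 57.9946174621582) 1897
scene cut 0.63 ((319.7566833496094, 196.44705200195312), (34.598907470703125, 55.72438049316406), 66.25050354003906) 1572
scene cut 0.57 ((323.25, 331.75), (60.81117630004883, 43.133514404296875), 45.0) 2393
1.2
```

View pics/top_crop.png

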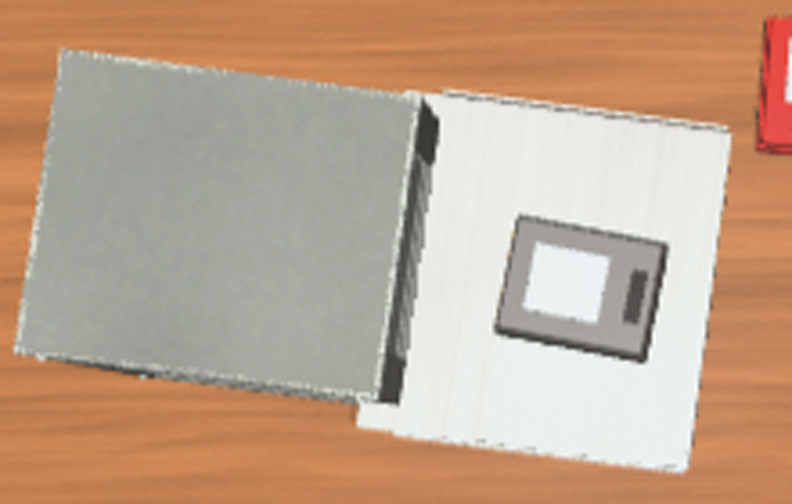

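View pics/scene_crop.png

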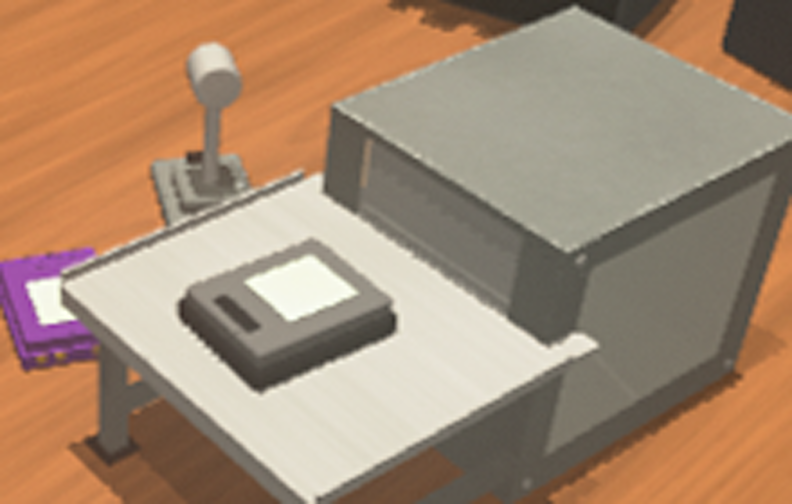

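```bash
python3 - <<'E'
from h import *
def P(pts,z): return ray("top",np.array(pts)/3.6+[80,105]-0.4,z)
def ang(a,b): d=b-a; return round(np.degrees(np.arctan2(d[1],d[0])),2)
b=P([(62,50),(421,95),(377,403),(15,353)],.226); print("box",np.round(b,3)); print(ang(b[1],b[0]),ang(b[2],b[3]),ang(b[2],b[1])+90,ang(b[3],b[0])+90, "front mid",np.round((b[1]+b[2])/2,4))
s=P([(731,128),(688,472)],.153);print("shelf",np.round(s,3),ang(s[1],s[0])+90,np.round(s.mean(0),4), np.linalg.norm(s[0]-s[1]))
p=P([(518,216),(667,243)],.178);print("pack",np.round(p,3),ang(p[1],p[0]), np.linalg.norm(p[0]-p[1]))
# full refine: draw overlays
E
```

```text
box [[0.751 0.48  0.226]
 [0.715 0.224 0.226]
 [0.494 0.257 0.226]
 [0.534 0.512 0.226]]
81.95 81.18 81.66 81.78 front mid [0.6043 0.2404 0.226 ]
shelf [[0.705 0.001 0.153]
 [0.442 0.038 0.153]] 81.96000000000001 [0.5735 0.0194 0.153 ] 0.26502191783895745
pack [[0.635 0.161 0.178]
 [0.613 0.051 0.178]] 78.78 0.11282643738391816
```

```bash
cat >> h.py <<'E'
from scipy.optimize import minimize
BX=np.array([.605,.241]);BY=np.radians(81.8)
def box_frame(xy): c,s=np.cos(BY),np.sin(BY); d=np.asarray(xy)[:2]-BX; return np.array([c*d[0]+s*d[1],-s*d[0]+c*d[1]])
def to_w(xy): c,s=np.cos(BY),np.sin(BY); return BX+[c*xy[0]-s*xy[1],s*xy[0]+c*xy[1]]
def packpts(x,y,a):
    L,W=.058,.046; c,s=np.cos(a),np.sin(a)
    return np.array([[x+c*u*L-s*v*W,y+s*u*L+c*v*W,z] for u in(-1,1) for v in(-1,1) for z in(.15,.178)])
def hullmask(n,x,y,a,f=4):
    h=cv2.convexHull(((proj(n,packpts(x,y,a))+.5)*f).astype(np.float32)); m=np.zeros((420*f,560*f),np.uint8); cv2.fillConvexPoly(m,np.round(h).astype(np.int32),1); return m
def packfit(cams=("top","scene"),x0=(.58,.115,1.38)):
    ms={}
    for n in cams:
        manip.camera(n); best=None
        c0=proj(n,[[x0[0],x0[1],.164]])[0]
        for r in manip.cut_out("spent_pack",n):
            m=r['pixels'].astype(np.uint8); c=np.argwhere(m).mean(0)[::-1]; d=np.hypot(*(c-c0))
            if d<25 and (best is None or d<best[0]): best=(d,m)
        if best is not None: ms[n]=cv2.resize(best[1],None,fx=4,fy=4,interpolation=0)
    def cost(p):
        t=0
        for n,m in ms.items():
            h=hullmask(n,*p); t-=(h&m).sum()/(h|m).sum()
        return t
    s0=np.array([x0]*4,float); s0[1,0]+=.01; s0[2,1]+=.01; s0[3,2]+=.1
    r=minimize(cost,x0,method="Nelder-Mead",options=dict(initial_simplex=s0,maxiter=150,xatol=2e-4,fatol=1e-4))
    p=r.x; b=box_frame(p); print("cams",list(ms),"IoUsum",round(-r.fun,3),"pack w",np.round(p,4),"box frame mm",np.round(b*1000,1),"yaw rel deg",round(np.degrees(p[2]-BY),2)); return p
E
python3 - <<'E'
from h import *
packfit(("top",)); packfit(("scene",)); p=packfit()
im=manip.camera("top")
im=cv2.resize(im[95:245,75:295],None,fx=3.6,fy=3.6)
def L(P,col):
    q=((proj("top",P)-[75,95]+.5)*3.6).astype(int); cv2.polylines(im,[q.reshape(-1,1,2)],True,col,1)
L(packpts(*p)[[1,3,7,5]],(0,0,255))
L([[*to_w(v),.15] for v in((0,-.13),(0,.13),(-.223,.13),(-.223,-.13))],(0,255,0))
L([[*to_w(v),.226] for v in((0,-.11),(0,.11),(.26,.11),(.26,-.11))],(255,0,0))
cv2.imwrite("pics/ov1.png",im)
E
```

```text
cams ['top'] IoUsum 0.953 pack w [0.5815 0.117  1.3754] box frame mm [-126.1    5.6] yaw rel deg -2.99
cams ['scene'] IoUsum 0.881 pack w [0.5824 0.12   1.3611] box frame mm [-123.     5.1] yaw rel deg -3.82
cams ['scene'] IoUsum 0.861 pack w [0.5827 0.1198 1.3442] box frame mm [-123.2    4.8] yaw rel deg -4.78
```

View pics/ov1.png

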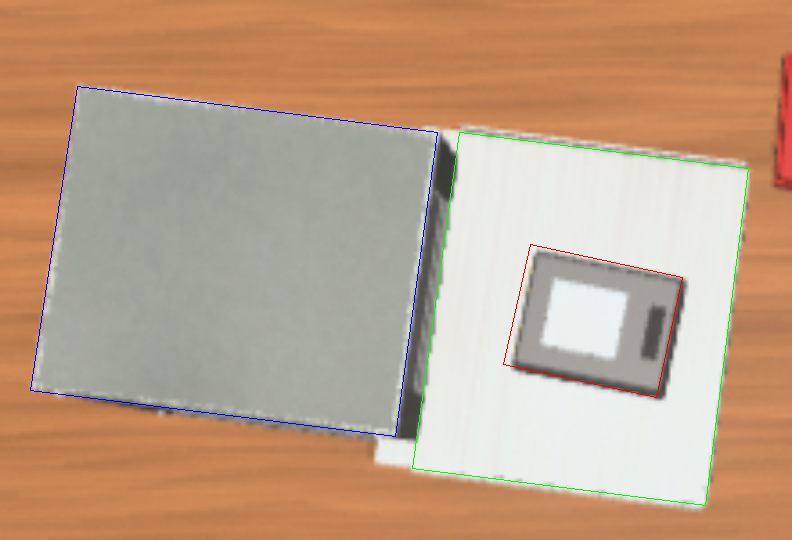

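The fit puts the pack at box frame x ≈ −126, y ≈ +5 mm, with a yaw of only about −3°. The overlay lands on the box and shelf edges. The opening leaves about 29 mm of clearance on each side. I'll push from behind with two parted fingertips whose line lies across the box, so they square the pack up as they push. First I turn and rise.

Request:
arm_command(
  slide=[
    [0,0,-6],
    [0,0,-6],
    [0,0,-6],
    [0,0,-6],
    [0,0,-6],
    [0,0,-6],
    [0,0,-6],
    [0,0,-6],
    [0,0,-6],
    [0,0,0],
  ],
  turn=[-6.5,-6.5,-6.5,-6.5,-6.5,-6.5,-6.5,-6.5,-6.5,0],
  grip=[0.4,0.4,0.4,0.4,0.4,0.4,0.4,0.4,0.4,0.4],
  newtons=40,
)

```text
clock: 2.48
position: [0.244, -0.5759, 0.2866]
ee_rot: [0.756, 0.655, -0.0, 0.001]
ft_force: [0.1, 0.3, -0.2]
grip_width: 0.602
```

```bash
cat >> h.py <<'E'
from scipy.spatial.transform import Rotation as Ro
def tool(goal=None):
    o=manip.get_obs(); R=Ro.from_quat(o['ee_rot']).as_matrix(); p=np.array(o['position'])
    print("t",round(o['clock'],2),"pos",np.round(p,4),"boxf",np.round(box_frame(p)*1000,1),"heading",round(np.degrees(np.arctan2(R[1,0],R[0,0])),2),"z",np.round(R[:,2],3),"grip",round(o['grip_width'],3),"F",np.round(o['ft_force'],1))
    if goal is not None: print("slide mm",np.round(R.T@(np.array(goal)-p)*1000,1))
E
python3 - <<'E'
from h import *
tool([*to_w((-.222,.004)),.28])
E
```

```text
t 2.48 pos [ 0.244  -0.5759  0.2866] boxf [-860.   240.8] heading 81.77 z [ 0.001 -0.002 -1.   ] grip 0.602 F [ 0.1  0.3 -0.2]
slide mm [638.2 236.4   5.9]
```

Request:
arm_command(
  slide=[
    [32,12,0],
    [32,12,0],
    [32,12,0],
    [32,12,0],
    [32,12,0],
    [32,12,0],
    [32,12,0],
    [32,12,0],
    [32,12,0],
    [32,12,0],
  ],
  turn=[0,0,0,0,0,0,0,0,0,0],
  grip=[0.4,0.4,0.4,0.4,0.4,0.4,0.4,0.4,0.4,0.4],
)

```text
clock: 3.32
position: [0.4105, -0.2752, 0.2852]
ee_rot: [0.759, 0.651, -0.0, 0.0]
ft_force: [0.4, -0.5, 1.1]
grip_width: 0.599
```

Request:
arm_command(
  slide=[
    [30,12,0],
    [30,12,0],
    [30,12,0],
    [30,12,0],
    [30,12,0],
    [30,12,0],
    [30,12,0],
    [30,12,0],
    [30,12,0],
    [0,0,0],
  ],
  turn=[0,0,0,0,0,0,0,0,0,0],
  grip=[0.4,0.4,0.4,0.4,0.4,0.4,0.4,0.4,0.4,0.4],
)

```text
clock: 4.15
position: [0.5583, -0.0189, 0.2849]
ee_rot: [0.757, 0.654, 0.001, -0.001]
ft_force: [-0.9, 1.2, 0.1]
grip_width: 0.6
```

```bash
python3 - <<'E'
from h import *
tool([*to_w((-.222,.004)),.162])
for c in("scene","wrist"): cv2.imwrite(f"pics/{c}2.png",manip.camera(c))
E
```

```text
t 4.15 pos [ 0.5583 -0.0189  0.2849] boxf [-263.9    9.1] heading 81.67 z [ 0.     0.003 -1.   ] grip 0.6 F [-0.9  1.2  0.1]
slide mm [ 41.5   5.  123. ]
```

View pics/scene2.png

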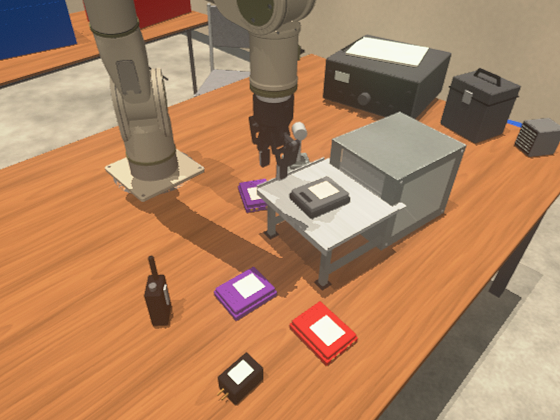

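View pics/wrist2.png

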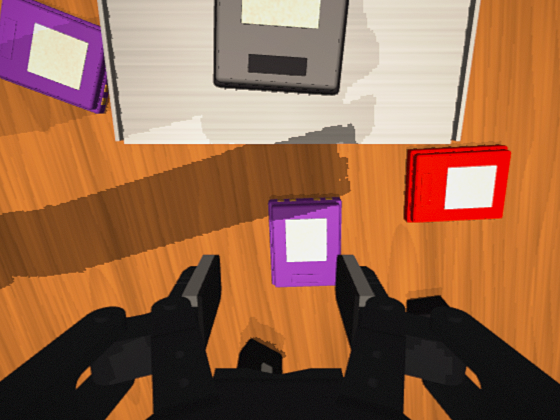

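Scene: the gripper hangs off the shelf's open end. Wrist: the pack's rear edge at (280,88) is centred between the pads at (205,290) and (350,290). I'll check where the camera sits relative to the tool before going close to the box.

```bash
python3 - <<'E'
from h import *
tool([*to_w((-.222,.006)),.160])
K,R,t=cam("wrist"); c=-R.T@t; o=manip.get_obs(); T=Ro.from_quat(o['ee_rot']).as_matrix(); print("cam in tool mm",T.T@(c-o['position'])*1000)
# pad tips z est: triangulate none
packfit(("top",))
E
```

```text
t 4.25 pos [ 0.5571 -0.0245  0.2848] boxf [-269.6    9.6] heading 81.43 z [-0.001  0.001 -1.   ] grip 0.6 F [-0.1 -0.8 -1. ]
slide mm [ 47.5   3.4 124.8]
cam in tool mm [ 7.15268115e+01  1.69821177e-02 -1.42428639e+02]
cams ['top'] IoUsum 0.944 pack w [0.5814 0.1162 1.3651] box frame mm [-126.9    5.6] yaw rel deg -3.58
```

The camera is 142 mm above the tips, well clear of the box top. Now I lower to 160 mm behind the pack and set the closure to 0.6.

Request:
arm_command(
  slide=[
    [9,1,20],
    [9,1,20],
    [9,1,20],
    [9,0,20],
    [9,0,20],
    [2,0,15],
    [0,0,10],
    [0,0,0],
    [0,0,0],
  ],
  turn=[0,0,0,0,0,0,0,0,0],
  grip=[0.6,0.6,0.6,0.6,0.6,0.6,0.6,0.6,0.6],
)

```text
clock: 5.1
position: [0.5668, 0.0188, 0.1605]
ee_rot: [0.759, 0.652, -0.0, 0.0]
ft_force: [-0.2, -0.5, 0.8]
grip_width: 0.399
```

```bash
python3 - <<'E'
from h import *
tool([*to_w((-.195,.006)),.160])
for c in("scene","wrist"):
    im=manip.camera(c)
    if c=="scene": im=cv2.resize(im[100:260,200:420],None,fx=3.6,fy=3.6)
    cv2.imwrite(f"pics/{c}3.png",im)
E
```

```text
t 5.1 pos [0.5668 0.0188 0.1605] boxf [-225.4    6.1] heading 81.33 z [-0.    -0.001 -1.   ] grip 0.399 F [-0.2 -0.5  0.8]
slide mm [30.4 -0.1  0.5]
```

View pics/scene3.png

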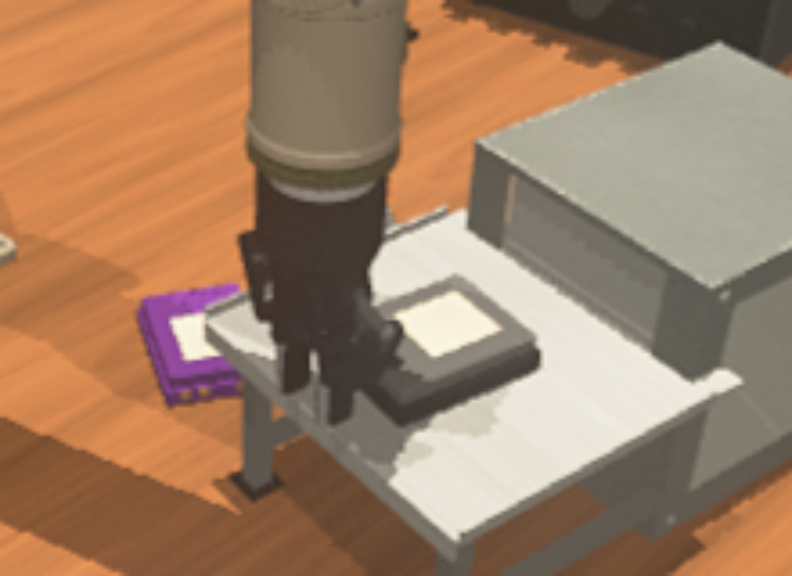

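View pics/wrist3.png

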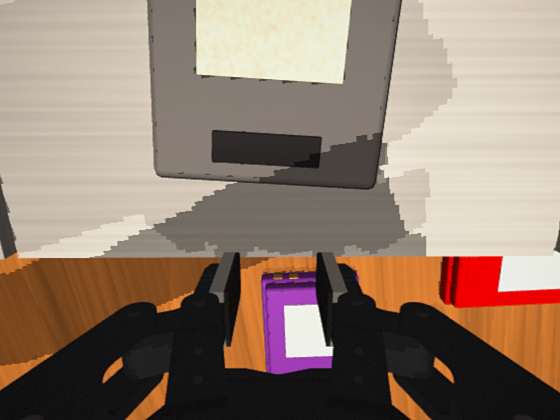

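The pads' midpoint is at about (278,255) and the pack's rear mid at about (266,182), which is some 5 mm to the left. I shift a little left and make a first part-way push to square the pack up, stopping before the flap.

Request:
arm_command(
  slide=[
    [8,-1,0],
    [8,-1,0],
    [8,-1,0],
    [7,0,0],
    [7,0,0],
    [7,0,0],
    [7,0,0],
    [7,0,0],
    [7,0,0],
    [5,0,0],
  ],
  turn=[-0.4,0,0,0,0,0,0,0,0,0],
  grip=[0.6,0.6,0.6,0.6,0.6,0.6,0.6,0.6,0.6,0.6],
)

```text
clock: 6.03
position: [0.5743, 0.0912, 0.1606]
ee_rot: [0.756, 0.655, -0.0, 0.0]
ft_force: [-1.3, -6.0, 4.5]
grip_width: 0.4
```

```bash
python3 - <<'E'
from h import *
tool()
for c in("scene","wrist"):
    im=manip.camera(c)
    if c=="scene": im=cv2.resize(im[100:260,200:420],None,fx=3.6,fy=3.6)
    cv2.imwrite(f"pics/{c}4.png",im)
tool()
E
```

```text
t 6.03 pos [0.5743 0.0912 0.1606] boxf [-152.6    9.1] heading 81.86 z [ 0.    -0.001 -1.   ] grip 0.4 F [-1.3 -6.   4.5]
t 6.13 pos [0.574  0.0923 0.1604] boxf [-151.6    9.4] heading 81.95 z [ 0.     0.001 -1.   ] grip 0.401 F [ 0.1 -0.6 -0.5]
```

View pics/scene4.png

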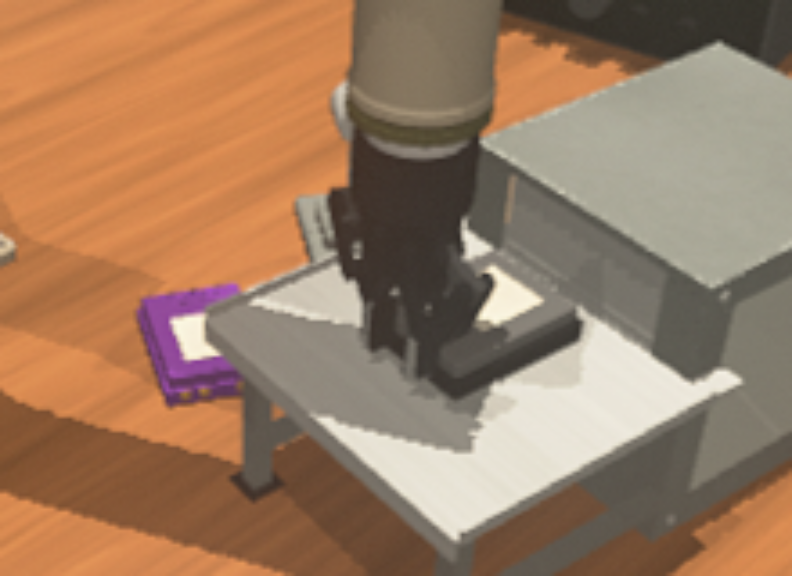

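View pics/wrist4.png

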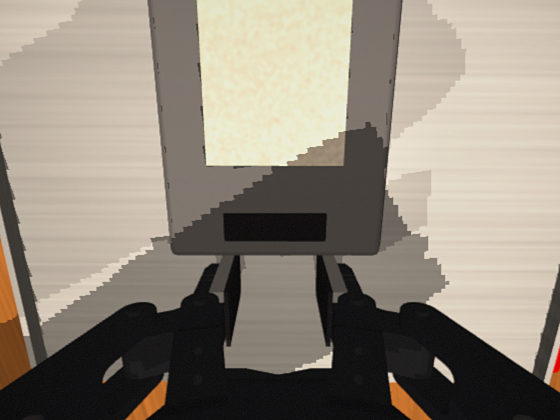

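The pack is now square and centred on the pads: its rear edge spans (172–380, 252) and its midpoint is 277. I push on through the flap, stopping with its centre short of the sill edge.

Request:
arm_command(
  slide=[
    [9,0,0],
    [9,0,0],
    [9,0,0],
    [9,0,0],
    [9,0,0],
    [9,0,0],
    [9,0,0],
    [9,0,0],
    [9,0,0],
    [7,0,0],
  ],
  turn=[0,0,0,0,0,0,0,0,0,0],
  grip=[0.6,0.6,0.6,0.6,0.6,0.6,0.6,0.6,0.6,0.6],
)

```text
clock: 6.97
position: [0.5863, 0.1795, 0.1601]
ee_rot: [0.755, 0.655, 0.0, -0.0]
ft_force: [-0.5, -2.1, -0.3]
grip_width: 0.4
```

```bash
python3 - <<'E'
from h import *
tool()
for c in("scene","wrist"):
    im=manip.camera(c)
    if c=="scene": im=cv2.resize(im[100:260,230:450],None,fx=3.6,fy=3.6)
    cv2.imwrite(f"pics/{c}5.png",im)
tool()
E
```

```text
t 6.97 pos [0.5863 0.1795 0.1601] boxf [-63.6   9.7] heading 81.91 z [-0.  0. -1.] grip 0.4 F [-0.5 -2.1 -0.3]
t 7.07 pos [0.5862 0.1804 0.1603] boxf [-62.6  10. ] heading 82.0 z [ 0.     0.002 -1.   ] grip 0.401 F [-0.4  0.3 -0.7]
```

View pics/scene5.png

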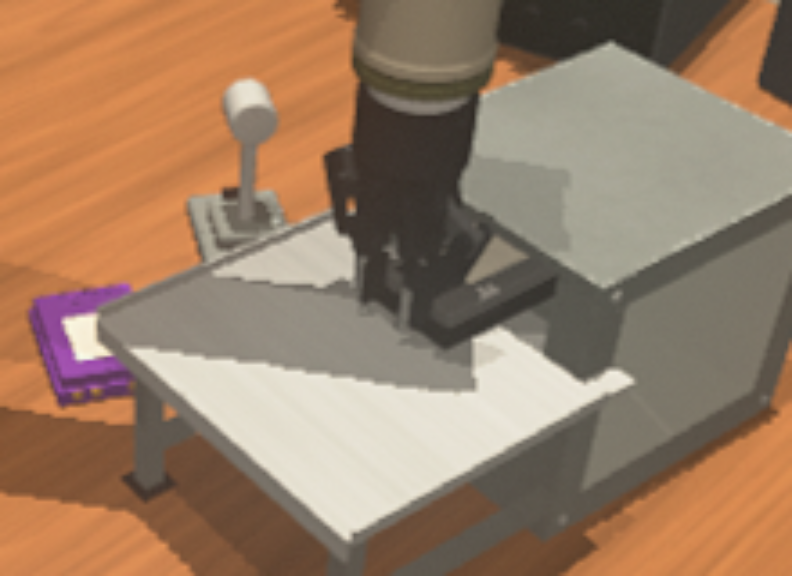

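View pics/wrist5.png

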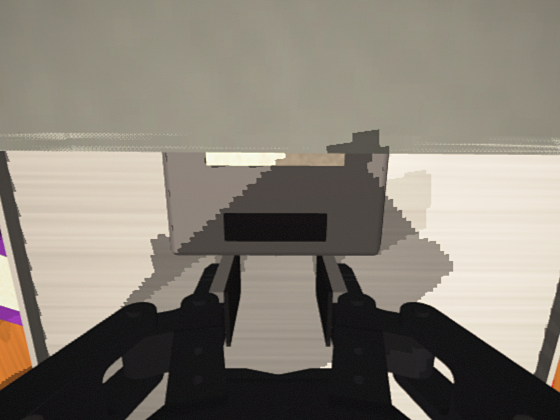

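The pack is part-way in and flat, with the flap resting on it. The header edge is at row ~150 and the pack's rear at row 252. Final push is about 32 mm, keeping the fingers roughly 20 mm outside the front face, and then I draw back.

Request:
arm_command(
  slide=[
    [8,0,0],
    [8,0,0],
    [8,0,0],
    [8,0,0],
    [0,0,0],
    [-20,0,0],
    [-20,0,0],
    [-20,0,0],
    [-20,0,0],
    [0,0,0],
  ],
  turn=[0,0,0,0,0,0,0,0,0,0],
  grip=[0.6,0.6,0.6,0.6,0.6,0.6,0.6,0.6,0.6,0.6],
)

```text
clock: 7.9
position: [0.58, 0.1265, 0.1601]
ee_rot: [0.757, 0.654, -0.0, 0.001]
ft_force: [1.5, 0.2, 0.7]
grip_width: 0.399
```

```bash
python3 - <<'E'
from h import *
tool()
for c in("scene","wrist"):
    im=manip.camera(c)
    if c=="scene": im=cv2.resize(im[100:260,250:470],None,fx=3.6,fy=3.6)
    cv2.imwrite(f"pics/{c}6.png",im)
tool()
E
```

```text
t 7.9 pos [0.58   0.1265 0.1601] boxf [-116.9    8.4] heading 81.63 z [ 0.    -0.001 -1.   ] grip 0.399 F [1.5 0.2 0.7]
t 8.0 pos [0.5798 0.1305 0.1604] boxf [-113.     9.2] heading 81.81 z [ 0.001  0.001 -1.   ] grip 0.401 F [ 0.5 -0.3  0.5]
```

View pics/scene6.png

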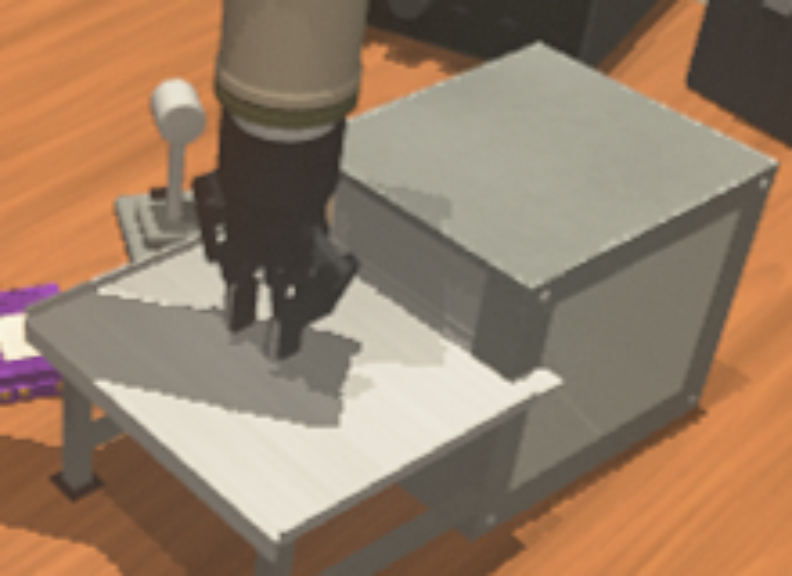

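View pics/wrist6.png

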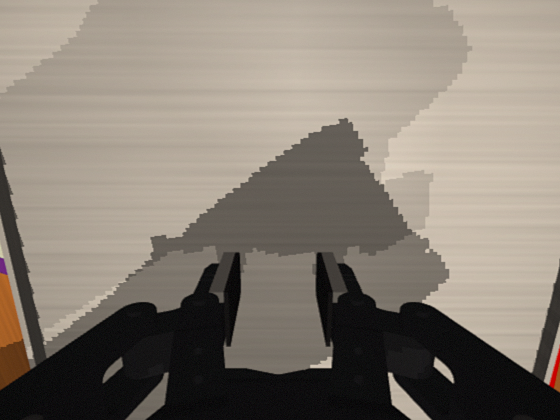

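The pack has left the shelf and the flap looks shut. I'll draw back further, let it settle, and look through the side window.

Request:
arm_command(
  slide=[
    [-20,0,-10],
    [-30,0,-10],
    [-30,0,-15],
    [-30,0,-20],
    [-30,0,-20],
    [-20,0,-20],
    [0,0,0],
    [0,0,0],
    [0,0,0],
    [0,0,0],
  ],
  turn=[0,0,0,0,0,0,0,0,0,0],
  grip=[0.6,0.6,0.6,0.6,0.6,0.6,0.6,0.6,0.6,0.6],
)

```text
clock: 8.83
position: [0.5568, -0.0257, 0.2544]
ee_rot: [0.754, 0.656, -0.0, -0.001]
ft_force: [0.3, -0.8, 0.9]
grip_width: 0.401
```

```bash
python3 - <<'E'
from h import *
for c in("scene","top"):
    im=manip.camera(c)
    for t in("spent_pack","flap_edge","handheld","desk_mic","power_cube"):
        for r in manip.tip_of(t,c)[:5]:
            w=toworld(c,r['xyz']); print(c,t,round(r['score'],2),np.round(w,3),"boxf",np.round(box_frame(w)*1000))
    if c=="scene":
        a=cv2.resize(im[110:260,320:480],None,fx=4,fy=4,interpolation=2); cv2.imwrite("pics/scene7.png",np.clip(a.astype(float)*1.8,0,255).astype(np.uint8))
    else: cv2.imwrite("pics/top7.png",im)
tool()
E
```

```text
scene spent_pack 0.87 [ 0.582 -0.121  0.013] boxf [-361.  -29.]
scene spent_pack 0.82 [ 0.77  -0.071  0.018] boxf [-285. -208.]
scene spent_pack 0.59 [0.332 0.144 0.016] boxf [-135.  256.]
scene flap_edge 0.78 [0.606 0.251 0.153] boxf [10.  0.]
scene handheld 0.67 [ 0.489 -0.288  0.002] boxf [-540.   40.]
scene desk_mic 0.74 [ 0.3    0.348 -0.006] boxf [ 63. 317.]
scene power_cube 0.85 [ 0.734 -0.264 -0.002] boxf [-481. -200.]
top spent_pack 0.82 [ 0.776 -0.077  0.015] boxf [-291. -215.]
top spent_pack 0.56 [0.334 0.136 0.008] boxf [-142.  253.]
top flap_edge 0.59 [0.604 0.247 0.155] boxf [6. 2.]
top handheld 0.75 [ 0.493 -0.297 -0.   ] boxf [-548.   34.]
top desk_mic 0.95 [0.302 0.348 0.002] boxf [ 62. 315.]
top power_cube 0.64 [ 0.732 -0.27   0.002] boxf [-488. -199.]
top power_cube 0.53 [0.604 0.243 0.155] boxf [2. 2.]
top power_cube 0.51 [0.301 0.345 0.002] boxf [ 60. 315.]
top power_cube 0.39 [0.611 0.271 0.149] boxf [30. -1.]
t 9.43 pos [ 0.557  -0.0279  0.2553] boxf [-273.     9.1] heading 81.86 z [ 0. -0. -1.] grip 0.4 F [-0.4 -0.2  0.5]
```

View pics/scene7.png

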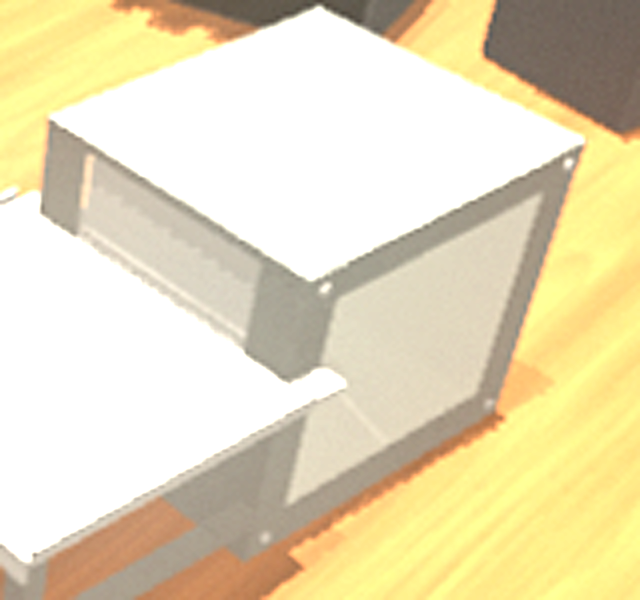

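View pics/top7.png

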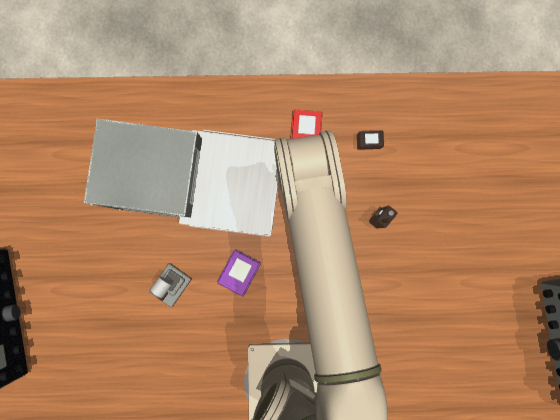

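```bash
python3 - <<'E'
from h import *
a=cv2.imread("pics/scene0.png"); b=manip.camera("scene")
o=[]
for im in(a,b):
    c=cv2.resize(im[150:250,390:470],None,fx=4.8,fy=5,interpolation=2).astype(float)
    o.append(np.clip((c-60)*3.2,0,255))
cv2.imwrite("pics/win.png",np.hstack(o).astype(np.uint8))
d=cv2.absdiff(a,b)[100:260,320:480].max(2); print(d.max(), np.argwhere(d>8)[:5]+[100,320], (d>8).sum())
q=proj("scene",[[*to_w((x,-.0)),.018] for x in(.08,.14,.2)]);print(q, proj("scene",[[*to_w((.03,-.11)),.15],[*to_w((.16,-.11)),.004]]))
E
```

```text
170 [[103 438]
 [103 441]
 [103 442]
 [103 443]
 [104 439]] 2234
[[371.34390289 210.7436894 ]
 [385.94783123 202.83357278]
 [399.90369801 195.27447421]] [[398.85730496 200.98993188]
 [420.22960551 224.69872334]]
```

View pics/win.png

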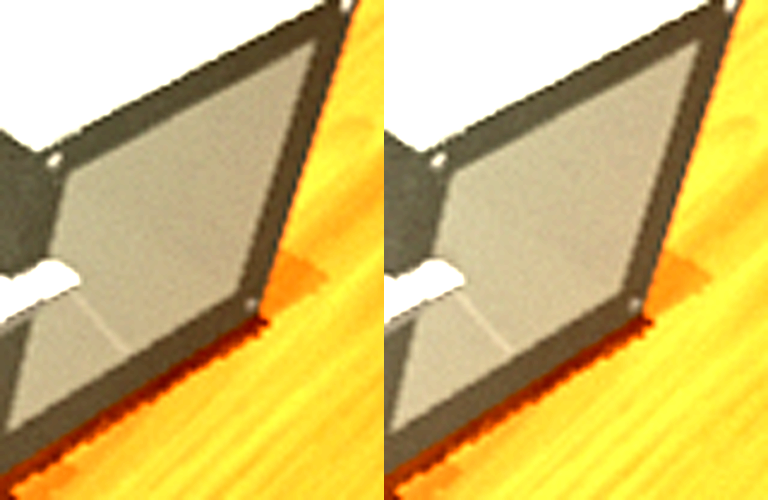

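```bash
python3 - <<'E'
from h import *
tool(); print(manip.hand_in())
E
```

```text
t 9.48 pos [ 0.557  -0.028   0.2553] boxf [-273.     9.1] heading 81.86 z [ 0. -0. -1.] grip 0.403 F [ 0.5 -0.1 -0.6]
the job is handed in; nothing more can be done
None
```

I pushed the grey pack squarely from behind with two parted fingertips, through the flap and over the sill, then drew back. I handed in at 9.5 s of the 48 s allowed. At no point were the fingers closer than about 20 mm to the front face.

**Last checks**
- The shelf is empty in both the scene and wrist views.
- The flap edge measured 6–10 mm behind the front face and 153–155 mm above the table, which is its shut position to within the network's accuracy.
- The radio, microphone and power supply measured within about 6 mm of their first positions, and the look-alikes were not touched.
- The wrist force was near zero, with the gripper standing clear.

**Not confirmed:** I could not see the pack inside the box, because the side window looks nearly opaque from the scene camera. That it came to rest on the box floor is inferred from the empty shelf, the closed flap and the steep chute.

**Disagreements:** The pack's starting yaw fitted as −3.0° from the top camera and −3.8° to −4.8° from the scene camera. This made no difference, because the push squared it up. The networks also gave a few wrong labels, such as "power_cube" on the box, which I disregarded.

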